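Clamp the heat sink with the T-handle hex key

TASK

Take the T-handle hex key from its stand, feel its tip home into the hex socket recessed in the round boss of the clamping fixture, and turn it clockwise, taking a fresh grip as often as needed, until the clamp screw comes to its stop and the jaw has pressed the heat sink against the fence. Then draw the key out and stand it upright in its stand again, all the way down; leave the heat sink lying in the fixture and the other things on the desk alone.

Things in the scene. Friction and masses are not known exactly. Their poses are not given: they have to be found in the camera images.
- key: T-handle hex key, tip down in the stand. Origin: centre of its tip; z up along the shaft. Steel hex shaft 16 mm across flats (18.5 over corners), tip bevelled 2 mm. Black handle bar 64 mm long (key's x), 18 wide (y), 16 high, 75 to 91 mm above the tip; 24 mm collar at 69.5 to 75 mm. Grip the bar across its 18 mm, over the shaft; 30 N holds it. 0.2 kg. Two of the flats face +y and -y.
- stand: Fixed dark steel key stand: square foot 66 x 66 x 10 mm, round post of 52 mm diameter on it, top at 46 mm. Origin: centre of its underside. Round vertical bore of 21.8 mm in the middle, floor 10 mm above the origin: there the key's tip stands when all the way down. The key is loose in it and may lean up to 6 degrees.
- stand_mouth (a point): Centre of the mouth of the stand's bore, on its top face, 46 mm above the desk. The mouth is flared to 32 mm in diameter and narrows to the 21.8 mm bore 8 mm further down.
- fixture: Clamping fixture, bolted down: dark steel plate 70 (x) x 170 (y) x 10 mm. Origin: centre of its underside; y runs from the clamp block to the fence. Grey clamp block 50 x 50 mm at y = -55 mm, on it a round boss of 47 mm diameter, top at z = 52 mm. Fence: inner face at y = +50 mm, top z = 34 mm. Heat sink between jaw and fence on the plate, between two low side lips.
- socket (a point): Clamp screw's axis at the centre of the recess mouth in the boss top, 52 mm above the desk. Flared from 32 to a 20 mm bore within 8 mm; the screw's face lies 16 mm below the mouth. In it the hex socket, 17 mm across flats, rim bevelled 1.6 mm, floor 36 mm below the mouth. Its angle is unknown: the key drops in within 7 degrees of fitting, else stops within 5 mm of the face. Seated, it stands by itself.
- jaw (a joint): Travel of the sliding jaw, 0 back to 0.012 m closed; driven only by the clamp screw, 3.87 mm per radian clockwise seen from above, solid stop at 0.012. At the start it is 0.0008 to 0.0027: the screw has 2.4 to 2.9 rad to go, plus up to 0.3 rad play of the key in the hexagon. Turning takes under 0.1 N m; the torque passes 0.2 N m at the stop. The screw stays put. Ease the key back before drawing it out.
- jaw_face (a point): Middle of the jaw's pressing face, which looks along the fixture's +y; steel jaw face 44 x 24 mm.
- heatsink: Finned aluminium heat sink, 40 x 40 x 26 mm, 0.09 kg, loose on the fixture's plate a few mm short of the fence. Origin: centre of its underside. Pressed home it lies with its centre 30 mm from the fixture's origin along the fixture's y. It need not be touched.
- usb_stick: Bystander: memory stick 17 x 50 x 8 mm lying on the desk; origin: centre of its underside. Leave it alone.
- tweezers_bent: Bystander: steel tweezers 13 x 123 x 10 mm lying on the desk; origin: centre of its underside. Leave them alone.
- flush_cutters: Bystander: red-handled cutters 48 x 130 x 11 mm lying on the desk; origin: centre of its underside. Leave them alone.
Things that resemble listed ones, but are neither listed nor needed, are in the scene too. There is more than one size of the key; the job needs the largest.

How it is judged:
On the way, in this order (a step that is already met when the one before it is completed fails the run):
1. the key's tip is seated in the hex socket of the clamp screw (z of key in the frame of fixture below 0.022 m and horizontal distance between key and socket below 0.004 m), for 0.1 s.
2. the jaw is closed while the key is in the socket (value of joint jaw above 0.011 m and z of key in the frame of fixture below 0.024 m and horizontal distance between key and socket below 0.005 m), for 0.1 s.
At the end, for the whole second after the job is handed in: The jaw has travelled at least 11 of its 12 mm, the heat sink lies flat on the plate and within 2 mm of the fence, and the key stands at rest, upright (within 0.2 rad) and all the way down (tip within 4 mm of the bore's floor) in its stand (value of joint jaw above 0.011 m and y of heatsink in the frame of fixture above 0.028 m and z of heatsink in the frame of fixture below 0.013 m and horizontal distance between key and stand_mouth below 0.008 m and z of key in the frame of stand below 0.014 m and angle between key's own z axis and vertical below 0.2 rad and linear speed of key below 0.02 m/s); the robot touches nothing.
It fails at once if the heat sink is lifted or tipped (angle between heatsink's own z axis and vertical above 0.3 rad or z of heatsink in the frame of fixture above 0.025 m).
It fails at once if a bystander is pushed away (distance of any of usb_stick, tweezers_bent, flush_cutters from where it was at the start of the episode above 0.03 m).
It also fails if it takes over 72 s, if anything falls off the work surface, if the arm or the gripper's body presses on something with over 40 N, if the wrist force passes 120 N, or if a joint passes its speed limit or range.

ROBOT

A 7-joint arm with a two-finger parallel gripper is mounted at the origin on a cart in front of the work surface, level with it; the furniture and walls round the work are solid. World frame = base frame: x ahead of the robot, y to its left, z up, the work surface at z = 0. Lengths are in m, angles in rad, forces in N, time in s.
With the tool pointing down it reaches from about 0.425 to 0.925 m from the base axis. Payload 6.8 kg.
Tool frame: the origin (TCP) lies on the centre line of the jaws, within the pads' length; the fingertips stand 19 mm ahead of it and the grasp point (between the pads) is the TCP (r.tip_extent is the y of the fingertips in the tool frame, in m); y points along the fingers, z is the direction in which the jaws open and shut, and the axes are right-handed (so a half turn about y gives the same grasp; the last joint's range is limited). The gripper opens to 85 mm and grips with 20 to 120 N. Pads are 22 mm wide; open, the fingers measure 114 mm over their backs; the gripper's body (76 mm by 85 mm) begins 54 mm behind the grasp point. The pads swing forward as they close: fully open they stand 13 mm farther back than shut.
Start: joints at [-1.238, 0.477, 0.022, 1.555, -0.011, 1.109, -0.083], TCP at [0.288, 0.61, 0.25] pointing down, gripper open.
Joint ranges: [-2.96, 2.96], [-0.34, 2.1], [-1.41, 1.46], [0.24, 2.44], [-1.37, 4.51], [0.17, 1.92], [-2.96, 2.96]. Speed limits (rad/s): [2.39, 2.39, 3.14, 3.14, 3.14, 3.14, 3.14].

INTERFACE

Orientations are given as a rotation vector (axis times angle).
In Python, from bench import r gives the robot as it stands. The module is installed in compiled form; this text tells all that it offers.
- The arm moves only by the tool jog_arm, never from a script. Its argument "motion" is a list of rows, each a list of 3 entries, a list of its own where there are three numbers: the opening, from 0 (shut) to 1 (fully open), then the shift along the tool's x, y, z in m, then the turn, a rotation vector about the tool's x, y, z in degrees. A call has 1 to 10 rows; each row shifts and turns the commanded pose from where the row before left it, along the tool's axes as they then stand; what a row does not reach is not made up. A row lasts 1/12 s, in which the tool goes at most 41.7 mm and 7.16 degrees, less where a joint would pass 70% of its speed; a pose out of reach is approached as far as the arm can. A call with a gripper value outside its range is refused whole. The fingers move at their own pace and stop on an object; "force" is the grip in N (left out, the last holds). Time passes only in rows, so rows that do not move let the fingers close. It gives the time, the measured TCP pose, the force and the opening at its end, in the units of the state.
- r.get_obs(): the state, without advancing time (a new reading comes with each control period).
- r.grab_frame(name): name is "scene" or "top" or "wrist"; returns a dict with "image" (384x512x3 uint8, red, green, blue), "range_z" (384x512 float32, m along the optical axis (not along the pixel's ray), 0 where there is no reading), "fx", "fy", "cx", "cy" (pixels), "xyz" and "orientation" of the camera in the world. Camera axes: x right, y down, z forward; pixel columns grow to the right and rows downward; lengths in m; the calibration is good to about 2 mm. A picture is of the moment at which its call begins.
- r.hand_in(): hands the job in, once; it reports no verdict.
The state is a dict: "clock": time; "joints": joint angles; "qvel": joint speeds; "tau": joint torques, N m; "tcp_pos": TCP position; "orientation": TCP orientation; "contact_force": force on the tool from outside, world axes, zero at the start; "moment": the same for the moment, N m; "grip_width": finger opening in m.
Only numpy, scipy, OpenCV 4.12 (cv2) and the standard library are available. Lean on these libraries where they do the work, as an engineer would, in place of code of your own. Each camera call takes 0.05 s, during which the arm holds its last target.

## Working session

There is one attempt and no reset: what is moved stays moved. The work goes in short steps, Python scripts to look and compute and a tool call to move; the robot and the scene stay as the last step left them, time stands still between calls to the robot, and variables do not carry over. Pictures are saved under pics/ and viewed, and the job is handed in when it is done.

Besides the shell and the picture viewer there is one more tool, called after ">>>" as name([rows], argument=value, ...), one row to a line, values as JSON. jog_arm: Moves the arm, as the interface text tells. Its arguments: {"type":"object","properties":{"motion":{"type":"array","items":{"type":"array"}},"force":{"type":"number"}},"required":["motion"]}

```bash
mkdir -p pics
cat > h.py <<'E'
import numpy as np,cv2
from scipy.spatial.transform import Rotation as R
from bench import r
def rot(o):
    o=np.array(o,float)
    return o if o.shape==(3,3) else (R.from_rotvec(o).as_matrix() if o.size==3 else R.from_quat(o).as_matrix())
def save(n,im,s=1.5): cv2.imwrite(n,cv2.resize(im[:,:,::-1],None,fx=s,fy=s,interpolation=cv2.INTER_CUBIC))
def cloud(f):
    z=f['range_z'];v,u=np.mgrid[:z.shape[0],:z.shape[1]]
    P=np.stack([(u-f['cx'])/f['fx']*z,(v-f['cy'])/f['fy']*z,z],-1)
    return P@rot(f['orientation']).T+np.array(f['xyz'])
def ray(f,u,v,h):
    d=rot(f['orientation'])@np.array([(u-f['cx'])/f['fx'],(v-f['cy'])/f['fy'],1]);o=np.array(f['xyz'])
    return o+d*(h-o[2])/d[2]
E
python3 - <<'E'
from h import *
import pickle
o=r.get_obs();print(o, r.tip_extent)
for n in ['scene','top','wrist']:
    f=r.grab_frame(n);save(f'pics/{n}0.png',f['image']);print(n,f['fx'],f['cx'],f['cy'],f['xyz'],f['orientation'])
    pickle.dump(f,open(f'{n}0.pkl','wb'))
print(rot(o['orientation']))
E
```

```text
{'clock': 0.0, 'joints': array([-1.23810897,  0.47777977,  0.02231849,  1.55644742, -0.01151322,
        1.10926982, -0.08312582]), 'qvel': array([ 0.00030923, -0.00080226,  0.00035087, -0.00138891, -0.0012182 ,
        0.00091892, -0.00154033]), 'tau': array([ 1.68119466e-03, -5.96469212e+01,  1.60849784e+00, -2.81171858e+01,
        1.25407198e-02,  9.78663156e-03,  2.36207529e-05]), 'tcp_pos': array([0.2877517 , 0.6099883 , 0.24934059]), 'orientation': array([-1.54477487,  0.34598421, -0.34554039]), 'contact_force': array([ 0.48267983, -0.95574155,  0.15997749]), 'moment': array([ 0.03581702, -0.02230672, -0.0076921 ]), 'grip_width': 0.08538198947770363} 0.019
scene 380.9222649877624 254.44636495000034 185.0329242321032 [0.11079403 0.49399164 0.58237025] [-0.86978145  2.41577748 -1.20800882]
top 347.5630243633753 252.02610149111132 195.79012309130414 [ 0.38588339 -0.01565524  0.91142534] [-2.14030904  2.10625135 -0.19070369]
wrist 295.74757559477 255.97355334711153 190.356503800803 [0.21266948 0.64704309 0.37317201] [2.40725859 1.52765022 0.25336825]
[[ 9.04419811e-01 -6.57363053e-04  4.26643146e-01]
 [-4.26643638e-01 -1.65067879e-03  9.04418311e-01]
 [ 1.09719607e-04 -9.99998422e-01 -1.77336636e-03]]
```

View pics/scene0.png

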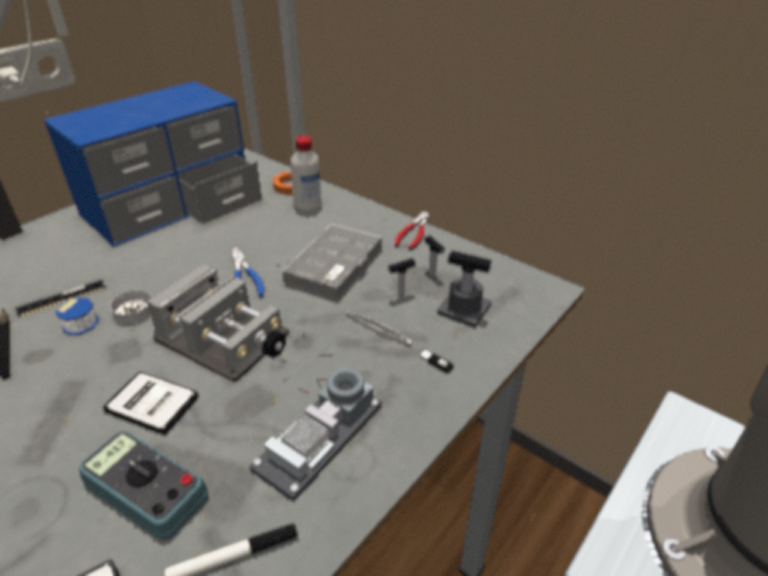

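View pics/top0.png

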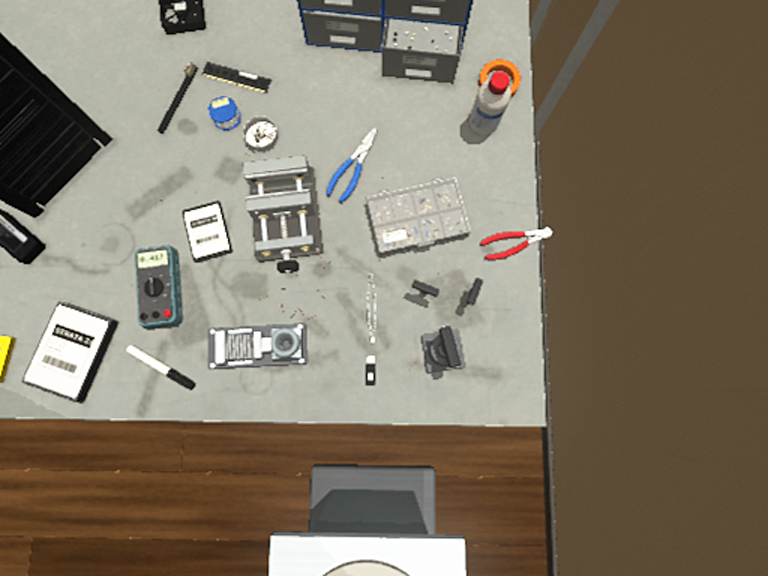

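View pics/wrist0.png

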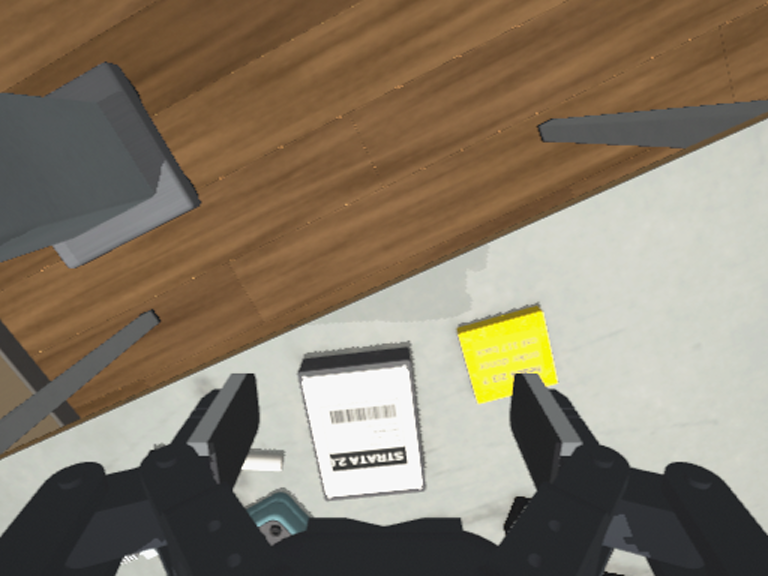

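The largest key is at top px (443,347), in the stand with the square foot. The smaller look-alikes are at (421,292) and (470,293). The fixture with the round boss is at (258,345); the look-alike vise is at (283,210). Next I'll measure and check with a close crop.

Run:
```python
from h import *
import pickle
ims=[]
for n,(u0,u1,v0,v1) in {'top':(265,330,175,260),'scene':(240,340,140,225)}.items():
    f=pickle.load(open(n+'0.pkl','rb'));C=cloud(f)
    save(f'pics/{n}_key.png',f['image'][v0:v1,u0:u1],6)
    sub=C[v0:v1,u0:u1].reshape(-1,3)
    m=(sub[:,2]>0.085)&(sub[:,2]<0.12)
    p=sub[m]; 
    # large key: cluster by y
    print(n,'high pts',len(p), p.min(0),p.max(0),np.median(p,0))
    if len(p)>5:
        r_=cv2.minAreaRect((p[:,:2]*1000).astype(np.float32));print(r_)
# boss & fixture
f=pickle.load(open('top0.pkl','rb'));C=cloud(f)
save('pics/top_fix.png',f['image'][205:255,130:215],8)
for n in('top','scene'):
    f=pickle.load(open(n+'0.pkl','rb'));C=cloud(f).reshape(-1,3)
    m=(abs(C[:,2]-0.052)<0.005)&(C[:,0]<.62)&(C[:,0]>.4)&(C[:,1]>.0)&(C[:,1]<.3)
    q=C[m];print(n,len(q))
    if len(q)>3: print(q.min(0),q.max(0),cv2.minEnclosingCircle((q[:,:2]*1000).astype(np.float32)))
```

```text
top high pts 233 [ 0.42471109 -0.13978125  0.08505324] [ 0.48770814 -0.10834268  0.10557215] [ 0.45494228 -0.12362112  0.10099024]
((456.0252990722656, -124.80101013183594), (64.37727355957031, 21.87275505065918), 17.902009963989258)
scene high pts 262 [ 0.42070271 -0.13802599  0.08500442] [ 0.48473937 -0.10673255  0.10048939] [ 0.45050091 -0.11955957  0.09690717]
((453.04083251953125, -122.93791198730469), (64.57713317871094, 21.898317337036133), 17.386064529418945)
top 296
[0.43984242 0.11915334 0.04705727] [0.61995063 0.19834544 0.05694643] ((529.6748046875, 166.9300537109375), 93.56101989746094)
scene 377
[0.43781871 0.11983408 0.04701669] [0.61999468 0.19977052 0.05513471] ((528.6763305664062, 168.72476196289062), 96.01547241210938)
```

```bash
ls pics
```

```text
scene0.png
scene_key.png
top0.png
top_fix.png
top_key.png
wrist0.png
```

View pics/scene_key.png

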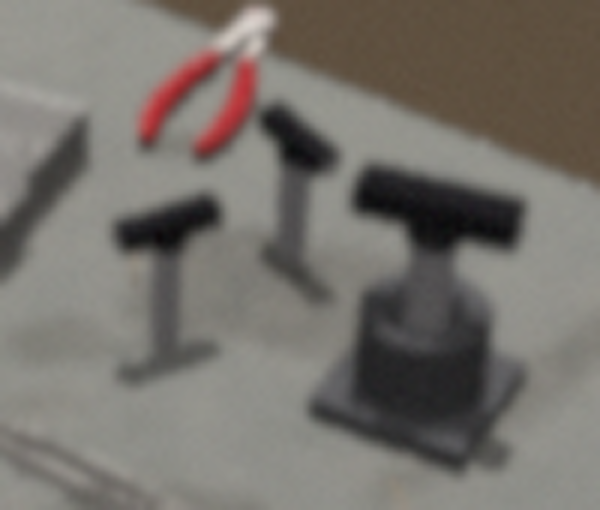

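View pics/top_fix.png

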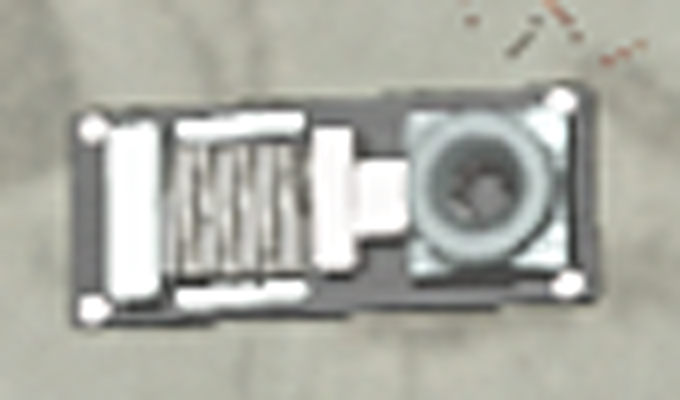

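Run:
```python
from h import *
import pickle
for n in('top','scene'):
    f=pickle.load(open(n+'0.pkl','rb'));C=cloud(f).reshape(-1,3)
    for lo,hi in((.046,.058),):
      m=(C[:,2]>lo)&(C[:,2]<hi)&(C[:,0]<.53)&(C[:,0]>.4)&(C[:,1]>.05)&(C[:,1]<.2)
      q=C[m];print(n,len(q),q.min(0),q.max(0),cv2.minEnclosingCircle((q[:,:2]*1000).astype(np.float32)),np.median(q[:,2]))
    # stand post top
    m=(C[:,2]>.040)&(C[:,2]<.052)&(C[:,0]<.52)&(C[:,0]>.4)&(C[:,1]>-.17)&(C[:,1]<-.06)
    q=C[m];print(' post',len(q),q.min(0),q.max(0),cv2.minEnclosingCircle((q[:,:2]*1000).astype(np.float32)))
    m=(C[:,2]>.006)&(C[:,2]<.014)&(C[:,0]<.53)&(C[:,0]>.4)&(C[:,1]>-.19)&(C[:,1]<-.06)
    q=C[m];print(' foot',len(q),q.min(0),q.max(0),cv2.minAreaRect((q[:,:2]*1000).astype(np.float32)))
    m=(C[:,2]>.006)&(C[:,2]<.06)&(C[:,0]<.53)&(C[:,0]>.4)&(C[:,1]>.05)&(C[:,1]<.3)
    q=C[m];print(' fixture',len(q),q.min(0),q.max(0),cv2.minAreaRect((q[:,:2]*1000).astype(np.float32)))
```

```text
top 221 [0.43984242 0.11915334 0.04600038] [0.48444124 0.16447345 0.05606528] ((463.3797302246094, 142.37228393554688), 23.591169357299805) 0.05167711147247722
 post 160 [ 0.43190724 -0.1488831   0.04067395] [ 0.47863373 -0.09875336  0.05163923] ((456.4239501953125, -124.40515899658203), 25.853057861328125)
 foot 239 [ 0.42069766 -0.17298501  0.00624945] [ 0.49128245 -0.08913936  0.01394897] ((457.5350036621094, -132.65676879882812), (65.9244384765625, 83.05494689941406), 8.814933776855469)
 fixture 1768 [0.41968822 0.11101214 0.00622988] [0.50041418 0.28363115 0.05606528] ((459.4775390625, 196.8470001220703), (70.2540512084961, 169.6508026123047), 4.110963821411133)
scene 279 [0.43781871 0.11983408 0.04605439] [0.48468346 0.1668976  0.05276004] ((461.0597839355469, 143.13465881347656), 23.912944793701172) 0.049277432390506304
 post 197 [ 0.42697132 -0.14909394  0.04003582] [ 0.47809043 -0.09809014  0.05077087] ((452.5760192871094, -122.92448425292969), 26.27438735961914)
 foot 227 [ 0.41581513 -0.1593968   0.00600101] [ 0.48592574 -0.08413904  0.01394754] ((452.74652099609375, -122.13951110839844), (66.08025360107422, 66.05451965332031), 9.91484260559082)
 fixture 3187 [0.41637534 0.11129332 0.0060432 ] [0.49309642 0.28439725 0.05276004] ((456.576171875, 197.7000732421875), (70.69628143310547, 170.2047576904297), 4.053299427032471)
```

Scene crop: the big key sits in the post with the square foot; the two thinner keys beside it are the decoys. The fixture boss is at about (0.462, 0.143) and the key at about (0.4545, -0.124), with the bar at 17.6°. Next is a wrist view from over the socket.

```bash
cat >> h.py <<'E'
def to(x,y,z,o=None):
    o=o or r.get_obs();T=rot(o['orientation'])
    print('tool shift mm',np.round(1000*T.T@(np.array([x,y,z])-o['tcp_pos']),1),'yaw z',round(np.degrees(np.arctan2(T[1,2],T[0,2])),2),'x',round(np.degrees(np.arctan2(T[1,0],T[0,0])),2),'tilt',np.round(T[:,1],4),'q',np.round(np.degrees(o['joints'])),'t',o['clock'])
E
python3 - <<'E'
from h import *
import pickle
f=pickle.load(open('wrist0.pkl','rb'));T=rot(r.get_obs()['orientation']);print((T.T@rot(f['orientation'])).round(3), T.T@(f['xyz']-r.get_obs()['tcp_pos']))
to(.538,.107,.2)
f=pickle.load(open('top0.pkl','rb'));C=cloud(f).reshape(-1,3)
m=(C[:,2]>.02)&(C[:,2]<.2)&(C[:,0]<.6)&(C[:,0]>.44)&(C[:,1]>-.25)&(C[:,1]<-.06)&(C[:,0]>.5)
q=C[m];print(q.min(0),q.max(0),np.median(q,0))
E
```

```text
[[-0.001  0.946  0.324]
 [-0.    -0.324  0.946]
 [ 1.     0.001  0.   ]] [-0.08371298 -0.12359407  0.00116562]
tool shift mm [ 440.9   50.1 -348.3] yaw z 64.75 x -25.25 tilt [-5.0e-04 -1.2e-03 -1.0e+00] q [-71.  27.   1.  89.  -1.  64.  -5.] t 0.15
[ 0.52927487 -0.18217812  0.02390839] [ 0.57290568 -0.06741756  0.06921356] [ 0.55340229 -0.10954383  0.06474522]
```

>>> jog_arm([
  [1,[0.0294,0.0033,-0.0232],[0,0,0]],
  [1,[0.0294,0.0033,-0.0232],[0,0,0]],
  [1,[0.0294,0.0033,-0.0232],[0,0,0]],
  [1,[0.0294,0.0033,-0.0232],[0,0,0]],
  [1,[0.0294,0.0033,-0.0232],[0,0,0]],
  [1,[0.0294,0.0033,-0.0232],[0,0,0]],
  [1,[0.0294,0.0033,-0.0232],[0,0,0]],
  [1,[0.0294,0.0033,-0.0232],[0,0,0]],
  [1,[0.0294,0.0033,-0.0232],[0,0,0]],
  [1,[0.0294,0.0033,-0.0232],[0,0,0]],
], force=40)

```text
clock: 0.98
tcp_pos: [0.4553, 0.2734, 0.2171]
orientation: [-1.543, 0.346, -0.346]
contact_force: [0.3, 0.5, -0.7]
grip_width: 0.0851
```

>>> jog_arm([
  [1,[0.0294,0.0033,-0.0232],[0,0,0]],
  [1,[0.0294,0.0033,-0.0232],[0,0,0]],
  [1,[0.0294,0.0033,-0.0232],[0,0,0]],
  [1,[0.0294,0.0033,-0.0232],[0,0,0]],
  [1,[0.0294,0.0033,-0.0232],[0,0,0]],
  [1,[0,0,0],[0,0,0]],
  [1,[0,0,0],[0,0,0]],
])

```text
clock: 1.57
tcp_pos: [0.5389, 0.1047, 0.2005]
orientation: [-1.543, 0.35, -0.35]
contact_force: [-0.2, 0.5, -1.2]
grip_width: 0.0854
```

Run:
```python
from h import *
import pickle
f=r.grab_frame('wrist');pickle.dump(f,open('w1.pkl','wb'));save('pics/w1.png',f['image'])
to(.538,.107,.2); print(np.array(f['xyz']))
C=cloud(f).reshape(-1,3)
m=(C[:,2]>.047)&(C[:,2]<.058)&(C[:,0]<.52)&(C[:,0]>.4)&(C[:,1]>.08)&(C[:,1]<.19)
q=C[m];print(len(q),np.median(q[:,2]),cv2.minEnclosingCircle((q[:,:2]*1000).astype(np.float32)))
```

```text
tool shift mm [-0.2  0.5 -0.1] yaw z 64.63 x -25.37 tilt [-7.e-04 -1.e-04 -1.e+00] q [-28.  19.  12. 110.  -5.  52.  52.] t 1.6167
[0.46394036 0.14208217 0.32420392]
1780 0.051740778698413925 ((463.26141357421875, 142.9237060546875), 23.474353790283203)
```

View pics/w1.png

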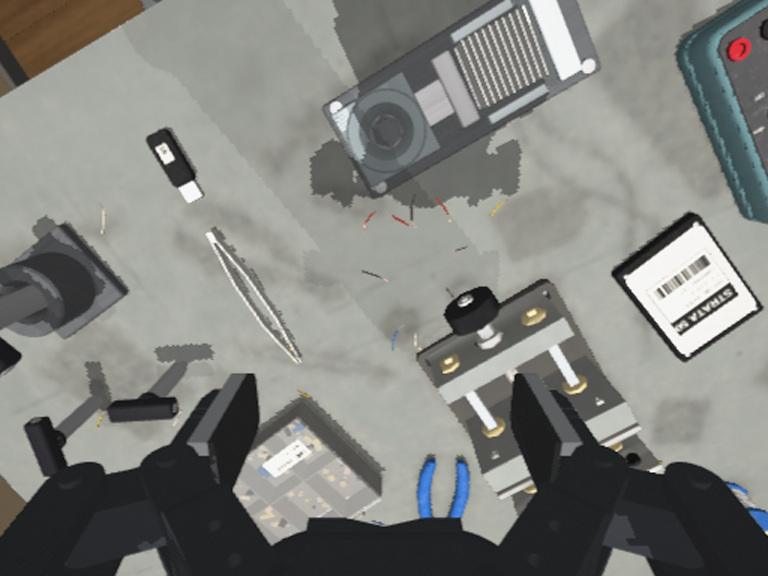

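Run:
```python
from h import *
import pickle
f=pickle.load(open('w1.pkl','rb'))
im=f['image'][60:115,230:290]
g=cv2.cvtColor(im,cv2.COLOR_RGB2GRAY);g=cv2.normalize(np.clip(g,0,140),None,0,255,cv2.NORM_MINMAX)
cv2.imwrite('pics/hex.png',cv2.resize(g,None,fx=10,fy=10,interpolation=cv2.INTER_CUBIC))
```

```text
(no output)
```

View pics/hex.png

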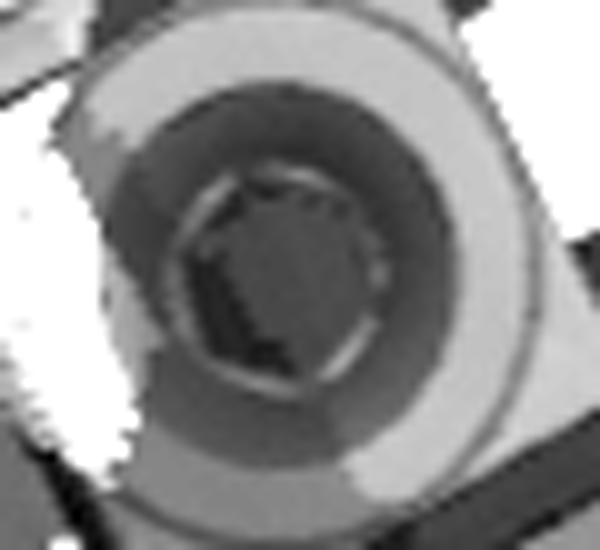

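The hex shows in the recess at px (387,130). Bright crescents put the flat normals at about 22° mod 60, so I'll enter near tool yaw 150° and search clockwise. Now to the key: yaw first.

>>> jog_arm([
  [1,[0,0,0],[0,-6.1,0]],
  [1,[0,0,0],[0,-6.1,0]],
  [1,[0,0,0],[0,-6.1,0]],
  [1,[0,0,0],[0,-6.1,0]],
  [1,[0,0,0],[0,-6.1,0]],
  [1,[0,0,0],[0,-6.1,0]],
  [1,[0,0,0],[0,-6.1,0]],
  [1,[0,0,0],[0,0,0]],
])

```text
clock: 2.28
tcp_pos: [0.5377, 0.1096, 0.2009]
orientation: [-1.556, -0.244, 0.244]
contact_force: [0.3, -0.0, 1.0]
grip_width: 0.0855
```

Run:
```python
from h import *
to(.4555,-.1243,.2)
```

```text
tool shift mm [-149.9    0.7 -197.5] yaw z 107.83 x 17.83 tilt [-2.e-04  9.e-04 -1.e+00] q [-21.  19.   4. 110.  -2.  52.  91.] t 2.2833
```

>>> jog_arm([
  [1,[-0.0187,0,-0.0247],[0,0,0]],
  [1,[-0.0187,0,-0.0247],[0,0,0]],
  [1,[-0.0187,0,-0.0247],[0,0,0]],
  [1,[-0.0187,0,-0.0247],[0,0,0]],
  [1,[-0.0187,0,-0.0247],[0,0,0]],
  [1,[-0.0187,0,-0.0247],[0,0,0]],
  [1,[-0.0187,0,-0.0247],[0,0,0]],
  [1,[-0.0187,0,-0.0247],[0,0,0]],
  [1,[0,0,0],[0,0,0]],
  [1,[0,0,0],[0,0,0]],
])

```text
clock: 3.12
tcp_pos: [0.4544, -0.1262, 0.2009]
orientation: [-1.558, -0.235, 0.235]
contact_force: [-0.3, 0.4, 0.0]
grip_width: 0.0851
```

Run:
```python
from h import *
import pickle
f=r.grab_frame('wrist');pickle.dump(f,open('w2.pkl','wb'));save('pics/w2.png',f['image'])
to(.4555,-.1243,.2)
C=cloud(f).reshape(-1,3)
for lo,hi in((.090,.108),(.042,.05),(.006,.014)):
  m=(C[:,2]>lo)&(C[:,2]<hi)&(C[:,0]<.53)&(C[:,0]>.38)&(C[:,1]>-.2)&(C[:,1]<-.05)
  q=C[m];print(len(q),np.median(q[:,2]),cv2.minEnclosingCircle((q[:,:2]*1000).astype(np.float32)),cv2.minAreaRect((q[:,:2]*1000).astype(np.float32)))
```

```text
tool shift mm [0.7 0.9 0.5] yaw z 107.33 x 17.33 tilt [ 4.e-04  6.e-04 -1.e+00] q [ -1.  12.  11. 120.  -3.  49. 118.] t 3.1667
1659 0.1008685606660043 ((455.3369140625, -124.20173645019531), 32.08820724487305) ((455.3023681640625, -124.1649169921875), (63.90200424194336, 17.988082885742188), 14.999629974365234)
969 0.04596822864313638 ((455.9176025390625, -124.20195770263672), 26.007598876953125) ((454.2577209472656, -124.63442993164062), (48.441986083984375, 50.691123962402344), 17.43229866027832)
1294 0.01010675643261183 ((455.5902099609375, -124.45747375488281), 45.53910827636719) ((455.61639404296875, -124.03628540039062), (65.85948944091797, 66.0577392578125), 9.019680976867676)
```

View pics/w2.png

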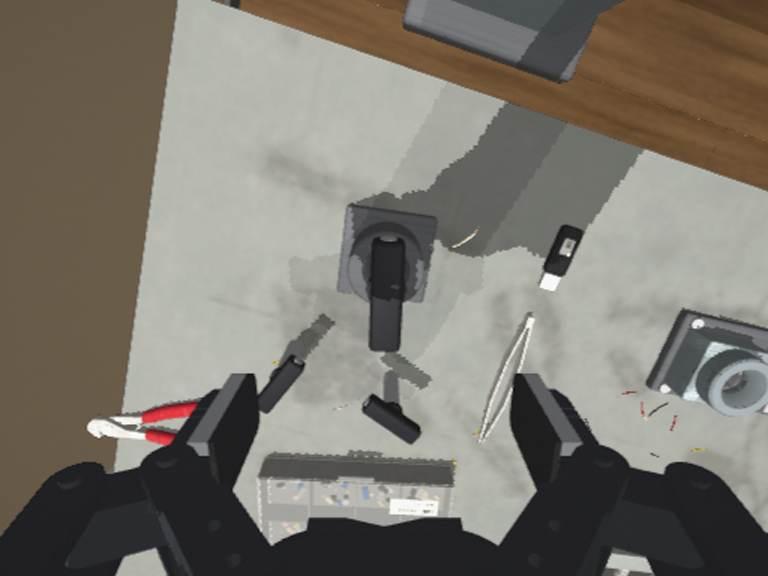

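The wrist view shows the key bar centred at px (387,293), upright, with its top at 0.101. The post centre agrees to within 1 mm. Descending to grip above the collar.

>>> jog_arm([
  [1,[0.0006,0.016,0.0005],[0,0,0]],
  [1,[0,0.016,0],[0,0,0]],
  [1,[0,0.016,0],[0,0,0]],
  [1,[0,0.016,0],[0,0,0]],
  [1,[0,0.016,0],[0,0,0]],
  [1,[0,0.016,0],[0,0,0]],
  [1,[0,0,0],[0,0,0]],
  [0.6,[0,0,0],[0,0,0]],
  [0.6,[0,0,0],[0,0,0]],
  [0.4,[0,0,0],[0,0,0]],
])

```text
clock: 4.0
tcp_pos: [0.4562, -0.1246, 0.1057]
orientation: [-1.558, -0.241, 0.238]
contact_force: [0.3, -0.8, 0.2]
grip_width: 0.0511
```

>>> jog_arm([
  [0,[0,0,0],[0,0,0]],
  [0,[0,0,0],[0,0,0]],
  [0,[0,0,0],[0,0,0]],
  [0,[0,0,0],[0,0,0]],
  [0,[0,0,0],[0,0,0]],
  [0,[0,0,0],[0,0,0]],
], force=40)

```text
clock: 4.5
tcp_pos: [0.4559, -0.1251, 0.1054]
orientation: [-1.558, -0.24, 0.238]
contact_force: [-1.1, 0.4, 5.9]
grip_width: 0.0166
```

Run:
```python
from h import *
to(.4557,-.1242,.105);o=r.get_obs();print(o['contact_force'],o['moment'],o['grip_width'])
f=r.grab_frame('wrist');save('pics/w3.png',f['image'])
```

```text
tool shift mm [0.1 0.4 1. ] yaw z 107.43 x 17.43 tilt [ 1.3e-03  1.0e-04 -1.0e+00] q [  0.  21.   9. 124.  -6.  36. 121.] t 4.5
[-1.06676646  0.37668052  5.9197655 ] [0.15948931 0.1545541  0.00438004] 0.01664413737139226
```

View pics/w3.png

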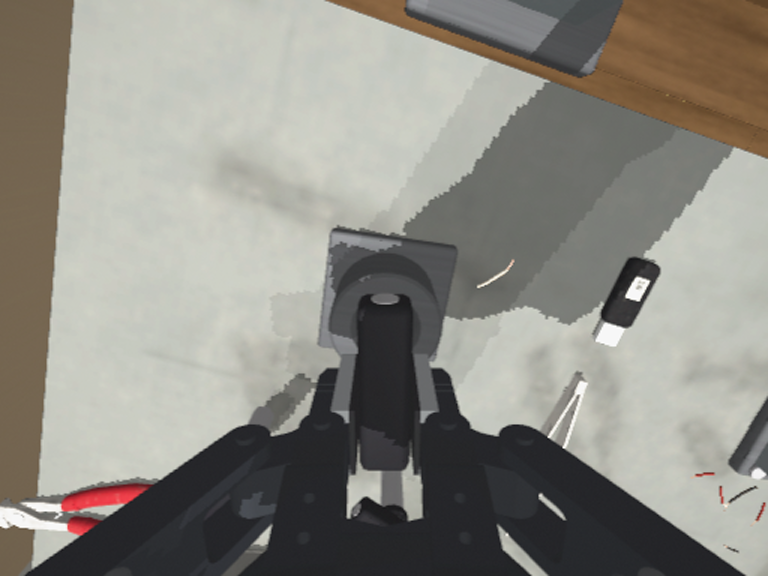

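>>> jog_arm([
  [0,[0,-0.004,0],[0,0,0]],
  [0,[0,-0.01,0],[0,0,0]],
  [0,[0,-0.012,0],[0,0,0]],
  [0,[0,-0.014,0],[0,0,0]],
  [0,[0,-0.014,0],[0,0,0]],
  [0,[0,-0.014,0],[0,0,0]],
  [0,[0,-0.002,0],[0,0,0]],
  [0,[0,0,0],[0,0,0]],
])

```text
clock: 5.22
tcp_pos: [0.4557, -0.1252, 0.1757]
orientation: [-1.558, -0.24, 0.237]
contact_force: [-0.2, -0.4, -2.7]
grip_width: 0.0168
```

Run:
```python
from h import *
to(.463,.1428,.175);o=r.get_obs();print(o['contact_force'],o['moment'],o['grip_width'])
f=r.grab_frame('scene');save('pics/s4.png',f['image'][120:280,100:350],3)
```

```text
tool shift mm [ 87.3   0.7 253.5] yaw z 107.43 x 17.43 tilt [ 1.9e-03 -1.0e-04 -1.0e+00] q [ -1.  14.  10. 121.  -3.  45. 119.] t 5.2167
[-0.23539625 -0.41310849 -2.68450143] [-0.01705169  0.00800395  0.0348472 ] 0.016760440236888583
```

View pics/s4.png

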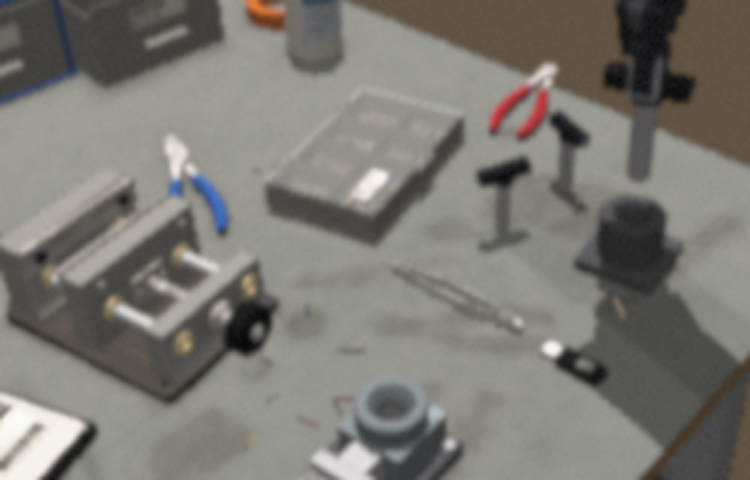

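>>> jog_arm([
  [0,[0.0087,0,0.0254],[0,0,0]],
  [0,[0.0087,0,0.0254],[0,0,0]],
  [0,[0.0087,0,0.0254],[0,0,0]],
  [0,[0.0087,0,0.0254],[0,0,0]],
  [0,[0.0087,0,0.0254],[0,0,0]],
  [0,[0.0087,0,0.0254],[0,0,0]],
  [0,[0.0087,0,0.0254],[0,0,0]],
  [0,[0.0087,0,0.0254],[0,0,0]],
  [0,[0.0087,0,0.0254],[0,0,0]],
  [0,[0.0087,0,0.0254],[0,0,0]],
])

```text
clock: 6.1
tcp_pos: [0.4612, 0.1442, 0.1736]
orientation: [-1.558, -0.237, 0.241]
contact_force: [-0.1, -0.5, -2.0]
grip_width: 0.0168
```

>>> jog_arm([
  [0,[0,0,0],[0,-5.5,0]],
  [0,[0,0,0],[0,-5.5,0]],
  [0,[0,0,0],[0,-5.5,0]],
  [0,[0,0,0],[0,-5.5,0]],
  [0,[0,0,0],[0,-5.5,0]],
  [0,[0,0,0],[0,-5.5,0]],
  [0,[0,0,0],[0,-5.5,0]],
  [0,[0,0,0],[0,-5.5,0]],
  [0,[0,0,0],[0,0,0]],
  [0,[0,0,0],[0,0,0]],
])

```text
clock: 6.93
tcp_pos: [0.4615, 0.143, 0.1739]
orientation: [-1.405, -0.831, 0.834]
contact_force: [0.2, 0.1, -1.2]
grip_width: 0.0166
```

Run:
```python
from h import *
import pickle
to(.463,.1428,.175);o=r.get_obs();print(o['contact_force'],o['moment'],o['grip_width'])
f=r.grab_frame('wrist');save('pics/w5.png',f['image']);pickle.dump(f,open('w5.pkl','wb'))
C=cloud(f).reshape(-1,3)
for lo,hi in((.047,.058),):
  m=(C[:,2]>lo)&(C[:,2]<hi)&(C[:,0]<.53)&(C[:,0]>.4)&(C[:,1]>.08)&(C[:,1]<.19)
  q=C[m];print(len(q),np.median(q[:,2]),cv2.minEnclosingCircle((q[:,:2]*1000).astype(np.float32)))
```

```text
tool shift mm [ 0.6 -1.1 -1.3] yaw z 151.27 x 61.27 tilt [-1.8e-03 -5.0e-04 -1.0e+00] q [-19.  15.  -6. 119.   2.  46. 124.] t 6.9333
[ 0.22795401  0.05141771 -1.16777155] [0.01560271 0.01825689 0.01925534] 0.01657495802171573
1124 0.05180599734007886 ((463.508544921875, 143.15769958496094), 23.662235260009766)
```

View pics/w5.png

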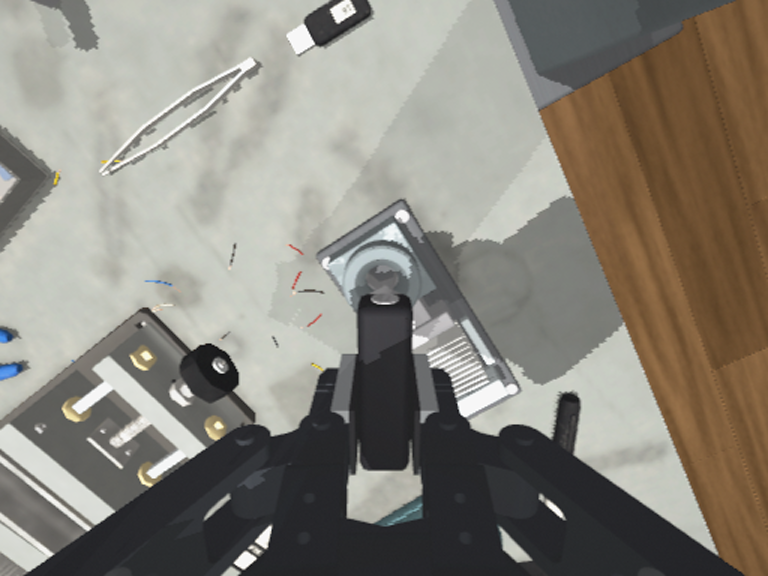

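>>> jog_arm([
  [0,[0.0009,0.005,-0.0015],[0,0,0]],
  [0,[0,0.007,0],[0,0,0]],
  [0,[0,0.007,0],[0,0,0]],
  [0,[0,0.006,0],[0,0,0]],
  [0,[0,0.005,0],[0,0,0]],
  [0,[0,0.004,0],[0,0,0]],
  [0,[0,0,0],[0,0,0]],
])

```text
clock: 7.57
tcp_pos: [0.4633, 0.1431, 0.1397]
orientation: [-1.404, -0.833, 0.836]
contact_force: [-0.0, 0.2, -2.2]
grip_width: 0.017
```

```bash
cat > st.py <<'E'
from h import *
to(.4633,.1430,.111);o=r.get_obs();print(o['tcp_pos'].round(4),o['contact_force'].round(1),o['moment'].round(3),o['grip_width'].round(4))
E
python3 st.py
```

```text
tool shift mm [-0.1 28.7 -0.1] yaw z 151.44 x 61.44 tilt [-1.7e-03 -6.0e-04 -1.0e+00] q [-19.  18.  -6. 120.   3.  42. 124.] t 7.5667Traceback (most recent call last):
  File "st.py", line 2, in <module>
    to(.4633,.1430,.111);o=r.get_obs();print(o['tcp_pos'].round(4),o['contact_force'].round(1),o['moment'].round(3),o['grip_width'].round(4))
                                                                                                                    ^^^^^^^^^^^^^^^^^^^^^
AttributeError: 'float' object has no attribute 'round'
```

>>> jog_arm([
  [0,[0,0.002,0],[0,0,0]],
  [0,[0,0.002,0],[0,0,0]],
  [0,[0,0.002,0],[0,0,0]],
  [0,[0,0.002,0],[0,0,0]],
  [0,[0,0.001,0],[0,0,0]],
  [0,[0,0,0],[0,0,0]],
])

```text
clock: 8.07
tcp_pos: [0.4637, 0.1432, 0.1315]
orientation: [-1.405, -0.834, 0.835]
contact_force: [0.1, -0.3, -2.7]
grip_width: 0.0172
```

>>> jog_arm([
  [0,[0,0.001,0],[0,0,0]],
  [0,[0,0.001,0],[0,0,0]],
  [0,[0,0.001,0],[0,0,0]],
  [0,[0,0,0],[0,0,0]],
])

```text
clock: 8.4
tcp_pos: [0.4639, 0.1432, 0.1287]
orientation: [-1.405, -0.834, 0.835]
contact_force: [-0.3, -1.3, -2.4]
grip_width: 0.0166
```

>>> jog_arm([
  [0,[0,0.001,0],[0,0,0]],
  [0,[0,0.001,0],[0,0,0]],
  [0,[0,0.001,0],[0,0,0]],
  [0,[0,0,0],[0,0,0]],
])

```text
clock: 8.73
tcp_pos: [0.4638, 0.1432, 0.1255]
orientation: [-1.405, -0.834, 0.835]
contact_force: [-0.7, -2.1, -3.2]
grip_width: 0.0167
```

>>> jog_arm([
  [0,[0,0.0015,0],[0,0,0]],
  [0,[0,0.0015,0],[0,0,0]],
  [0,[0,0.0015,0],[0,0,0]],
  [0,[0,0,0],[0,0,0]],
])

```text
clock: 9.07
tcp_pos: [0.4635, 0.1431, 0.1208]
orientation: [-1.405, -0.834, 0.835]
contact_force: [-1.3, -2.5, -2.9]
grip_width: 0.0171
```

>>> jog_arm([
  [0,[0,0.0015,0],[0,0,0]],
  [0,[0,0.0015,0],[0,0,0]],
  [0,[0,0.0015,0],[0,0,0]],
  [0,[0,0.0015,0],[0,0,0]],
  [0,[0,0.0012,0],[0,0,0]],
  [0,[0,0,0],[0,0,0]],
  [0,[0,0,0],[0,0,0]],
])

```text
clock: 9.65
tcp_pos: [0.4636, 0.1432, 0.1137]
orientation: [-1.405, -0.834, 0.835]
contact_force: [-1.4, -1.9, -3.8]
grip_width: 0.017
```

```bash
sed -i "s/\['grip_width'\].round(4)/['grip_width']/" st.py; python3 st.py
```

```text
tool shift mm [-0.3  2.7  0.2] yaw z 151.44 x 61.44 tilt [-7.e-04 -4.e-04 -1.e+00] q [-20.  21.  -6. 121.   3.  38. 124.] t 9.65
[0.4636 0.1432 0.1137] [-1.4 -1.9 -3.8] [-0.846  0.345 -0.044] 0.016961410479566716
```

Tip is at about 0.018, so it's seated. Nudging down 1 mm and turning clockwise.

>>> jog_arm([
  [0,[-0.0003,0.001,0],[0,3,0]],
  [0,[0,0,0],[0,5,0]],
  [0,[0,0,0],[0,6,0]],
  [0,[0,0,0],[0,6,0]],
  [0,[0,0,0],[0,6,0]],
  [0,[0,0,0],[0,6,0]],
  [0,[0,0,0],[0,6,0]],
  [0,[0,0,0],[0,6,0]],
  [0,[0,0,0],[0,6,0]],
  [0,[0,0,0],[0,0,0]],
])

```text
clock: 10.48
tcp_pos: [0.4638, 0.1428, 0.113]
orientation: [-1.566, -0.154, 0.154]
contact_force: [-1.4, -4.1, -2.8]
grip_width: 0.0166
```

```bash
python3 st.py
```

```text
tool shift mm [-0.4  2.   0.3] yaw z 101.25 x 11.25 tilt [ 1.e-04 -7.e-04 -1.e+00] q [-30.  21.   6. 122.  -3.  38.  80.] t 10.4833
[0.4638 0.1428 0.113 ] [-1.4 -4.1 -2.8] [-1.154  0.355  0.024] 0.01655461710222812
```

>>> jog_arm([
  [0,[0,0.0005,0],[0,6,0]],
  [0,[0,0,0],[0,6,0]],
  [0,[0,0,0],[0,6,0]],
  [0,[0,0,0],[0,6,0]],
  [0,[0,0,0],[0,6,0]],
  [0,[0,0,0],[0,6,0]],
  [0,[0,0,0],[0,6,0]],
  [0,[0,0,0],[0,6,0]],
  [0,[0,0,0],[0,6,0]],
  [0,[0,0,0],[0,0,0]],
])

```text
clock: 11.32
tcp_pos: [0.4634, 0.1426, 0.1125]
orientation: [-1.492, 0.582, -0.582]
contact_force: [-1.3, -5.0, -0.6]
grip_width: 0.0168
```

```bash
python3 st.py
python3 - <<'E'
from h import *
f=r.grab_frame('top');save('pics/t6.png',f['image'][195:265,120:220],7)
E
```

```text
tool shift mm [-0.3  1.5  0.2] yaw z 47.36 x -42.64 tilt [-7.e-04 -9.e-04 -1.e+00] q [-40.  22.  19. 123. -11.  38.  34.] t 11.3167
[0.4634 0.1426 0.1125] [-1.3 -5.  -0.6] [-1.269  0.563  0.085] 0.016769407015644146
```

View pics/t6.png

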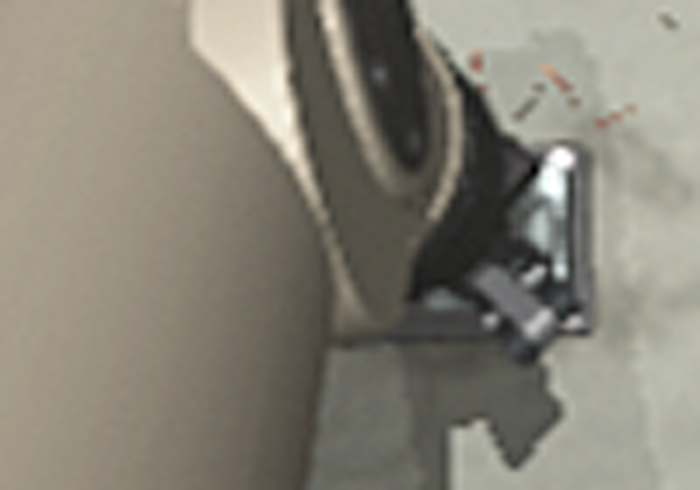

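Top view occluded by the arm. The torque is low, so I'll continue.

>>> jog_arm([
  [0,[0,0.0003,0],[0,6,0]],
  [0,[0,0,0],[0,6,0]],
  [0,[0,0,0],[0,6,0]],
  [0,[0,0,0],[0,6,0]],
  [0,[0,0,0],[0,6,0]],
  [0,[0,0,0],[0,6,0]],
  [0,[0,0,0],[0,6,0]],
  [0,[0,0,0],[0,0,0]],
])

```text
clock: 12.03
tcp_pos: [0.4632, 0.1428, 0.112]
orientation: [-1.254, 1.14, -1.14]
contact_force: [-1.5, -4.6, -0.9]
grip_width: 0.017
```

```bash
python3 st.py
```

```text
tool shift mm [-0.2  1.   0.1] yaw z 5.39 x -84.61 tilt [-0.001 -0.001 -1.   ] q [-49.  23.  30. 123. -18.  38.  -1.] t 12.0333
[0.4632 0.1428 0.112 ] [-1.5 -4.6 -0.9] [-1.201  0.752  0.053] 0.017020217850981168
```

>>> jog_arm([
  [0,[0,0,0],[0,3,0]],
  [0,[0,0,0],[0,3,0]],
  [0,[0,0,0],[0,3,0]],
  [0,[0,0,0],[0,3,0]],
  [0,[0,0,0],[0,3,0]],
  [0,[0,0,0],[0,0,0]],
])

```text
clock: 12.53
tcp_pos: [0.4632, 0.1428, 0.112]
orientation: [-1.128, 1.33, -1.33]
contact_force: [-2.7, -4.1, -0.2]
grip_width: 0.017
```

```bash
python3 st.py
```

```text
tool shift mm [-0.2  1.   0.1] yaw z -9.46 x -99.46 tilt [-1.1e-03 -9.0e-04 -1.0e+00] q [-52.  24.  34. 123. -21.  39. -13.] t 12.5333
[0.4632 0.1428 0.112 ] [-2.7 -4.1 -0.2] [-1.169  0.773  0.022] 0.017027091332054056
```

>>> jog_arm([
  [0,[0,0,0],[0,3,0]],
  [0,[0,0,0],[0,3,0]],
  [0,[0,0,0],[0,3,0]],
  [0,[0,0,0],[0,0,0]],
])

```text
clock: 12.87
tcp_pos: [0.4631, 0.1428, 0.112]
orientation: [-1.041, 1.443, -1.443]
contact_force: [-2.7, -4.3, -0.5]
grip_width: 0.017
```

```bash
python3 st.py
```

```text
tool shift mm [-0.2  1.   0.1] yaw z -18.45 x -108.45 tilt [-1.2e-03 -9.0e-04 -1.0e+00] q [-54.  24.  36. 123. -23.  39. -20.] t 12.8667
[0.4631 0.1428 0.112 ] [-2.7 -4.3 -0.5] [-1.164  0.801  0.047] 0.016967989003658666
```

>>> jog_arm([
  [0,[0,0,0],[0,2.5,0]],
  [0,[0,0,0],[0,2.5,0]],
  [0,[0,0,0],[0,2.5,0]],
  [0,[0,0,0],[0,0,0]],
])

```text
clock: 13.2
tcp_pos: [0.4632, 0.1429, 0.1119]
orientation: [-0.961, 1.535, -1.535]
contact_force: [-2.6, -4.2, -2.0]
grip_width: 0.0167
```

```bash
python3 st.py
```

```text
tool shift mm [-0.2  0.9  0.1] yaw z -25.93 x -115.93 tilt [-1.1e-03 -9.0e-04 -1.0e+00] q [-55.  25.  38. 123. -24.  39. -26.] t 13.2
[0.4632 0.1429 0.1119] [-2.6 -4.2 -2. ] [-1.234  0.824  0.039] 0.016704013486512535
```

>>> jog_arm([
  [0,[0,0,0],[0,2.5,0]],
  [0,[0,0,0],[0,2.5,0]],
  [0,[0,0,0],[0,0,0]],
])

```text
clock: 13.45
tcp_pos: [0.4631, 0.1428, 0.1119]
orientation: [-0.905, 1.595, -1.595]
contact_force: [-2.4, -4.4, -0.2]
grip_width: 0.0169
```

```bash
python3 st.py
```

```text
tool shift mm [-0.2  0.9  0.1] yaw z -30.91 x -120.91 tilt [-1.2e-03 -9.0e-04 -1.0e+00] q [-56.  25.  40. 123. -26.  39. -30.] t 13.45
[0.4631 0.1428 0.1119] [-2.4 -4.4 -0.2] [-1.213  0.874  0.163] 0.016914146834022138
```

>>> jog_arm([
  [0,[0,0,0],[0,2,0]],
  [0,[0,0,0],[0,2,0]],
  [0,[0,0,0],[0,0,0]],
])

```text
clock: 13.7
tcp_pos: [0.4632, 0.1429, 0.112]
orientation: [-0.859, 1.641, -1.642]
contact_force: [-3.9, -4.9, -1.0]
grip_width: 0.0167
```

```bash
python3 st.py;python3 - <<'E'
from h import *
import pickle
for n in('scene','wrist'):
    f=r.grab_frame(n);save(f'pics/{n}7.png',f['image']);pickle.dump(f,open(n+'7.pkl','wb'))
E
```

```text
tool shift mm [-0.1  1.   0. ] yaw z -34.82 x -124.82 tilt [-0.001  -0.0011 -1.    ] q [-57.  26.  41. 124. -26.  40. -33.] t 13.7
[0.4632 0.1429 0.112 ] [-3.9 -4.9 -1. ] [-1.267  0.822  0.548] 0.016718643199935556
```

View pics/scene7.png

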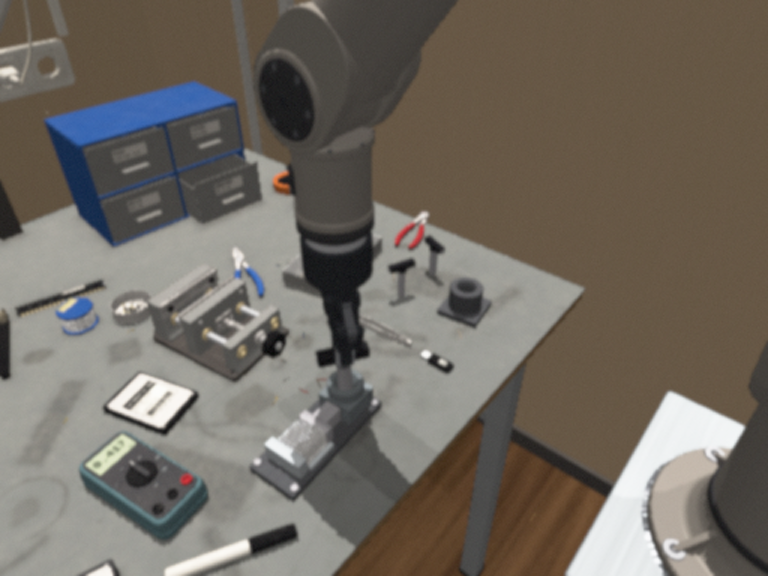

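View pics/wrist7.png

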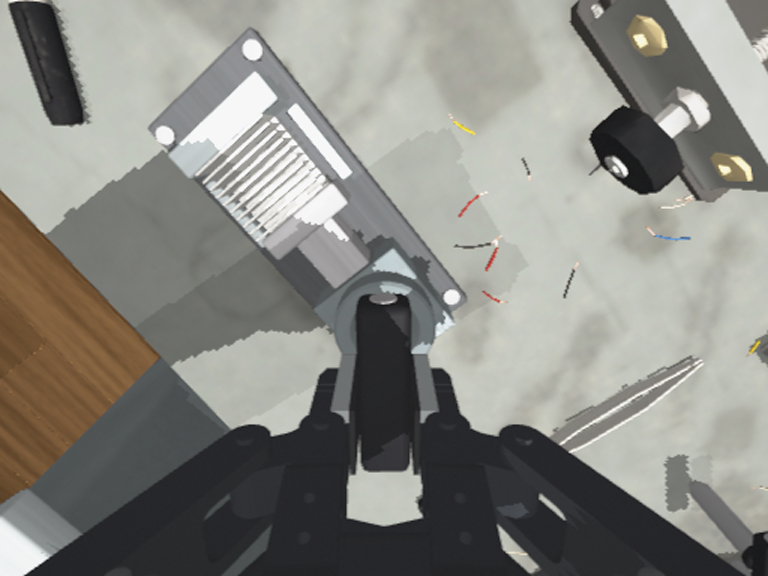

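Run:
```python
from h import *
import pickle
f=pickle.load(open('wrist7.pkl','rb'));C=cloud(f).reshape(-1,3)
a=np.array([-np.sin(np.radians(4.1)),np.cos(np.radians(4.1))]);b=np.array([a[1],-a[0]])
d=C[:,:2]-[.4633,.143];y=d@a-.055;x=d@b
m=(abs(x)<.012)&(C[:,2]>.02)&(C[:,2]<.045)&(y>-.03)&(y<.075)
for lo in np.arange(-.03,.075,.003):
    k=m&(y>=lo)&(y<lo+.003)
    if k.any():print(round(lo*1000),k.sum(),np.percentile(C[k,2]*1000,[10,50,90]).round(1),np.median(f['image'].reshape(-1,3)[k],0))
```

```text
-30 137 [31.  32.3 36. ] [150. 147. 149.]
-27 133 [30.8 32.  33. ] [159. 158. 159.]
-24 134 [30.8 32.  32.7] [160. 158. 159.]
-21 136 [30.  32.1 32.8] [160. 158. 159.]
-18 134 [30.7 32.  32.8] [160. 159. 159.]
-15 141 [30.6 31.9 32.8] [161. 160. 160.]
-12 140 [30.9 31.8 32.8] [161. 159. 160.]
-9 139 [30.8 31.9 33. ] [161. 159. 161.]
-6 142 [30.9 32.  32.8] [161.5 160.  161. ]
-3 138 [31.1 33.1 34.9] [153. 151. 152.]
0 151 [33.9 34.7 35.5] [156. 154. 156.]
3 148 [33.7 34.6 35.5] [193.  190.  191.5]
6 154 [33.9 34.7 35.5] [245.5 245.  245. ]
9 112 [33.4 34.5 36.6] [219.5 218.5 217.5]
12 32 [35.5 36.2 37.1] [246. 246. 246.]
15 79 [29.  36.  36.9] [246. 246. 246.]
18 96 [25.3 35.9 37. ] [246. 246. 246.]
21 7 [25.7 29.1 35.3] [161. 159. 155.]
24 105 [24.5 35.5 36.6] [245. 245. 245.]
27 135 [23.5 35.1 36.8] [242. 242. 242.]
30 119 [22.7 31.4 36.7] [168. 167. 162.]
33 36 [35.1 35.9 37. ] [247. 247. 247.]
36 172 [22.8 33.5 36.6] [196.5 195.5 189.5]
39 190 [22.8 33.1 36.6] [163.5 162.5 157.5]
42 67 [22.1 29.7 35.4] [160. 159. 155.]
45 150 [23.1 34.1 36.7] [193.5 191.5 186. ]
48 249 [22.8 32.3 36.5] [162. 161. 156.]
51 187 [33.4 34.2 34.9] [247. 247. 247.]
54 178 [33.6 34.3 35. ] [247. 247. 247.]
57 184 [33.3 34.2 35.1] [247. 247. 247.]
60 187 [33.3 34.2 35.2] [247. 247. 247.]
63 67 [33.  33.8 34.7] [240. 242. 242.]
```

Torque is 0.55 N·m (above 0.2), and the heat sink spans y from about 10 to 50 mm, against the fence. Easing back, then drawing out.

>>> jog_arm([
  [0,[0,0,0],[0,-3,0]],
  [0,[0,0,0],[0,-3,0]],
  [0,[0,0,0],[0,-3,0]],
  [0,[0,0,0],[0,-2,0]],
  [0,[0,0,0],[0,0,0]],
])

```text
clock: 14.22
tcp_pos: [0.4634, 0.1429, 0.112]
orientation: [-0.984, 1.508, -1.508]
contact_force: [-2.8, -4.8, -1.9]
grip_width: 0.017
```

```bash
python3 st.py
```

```text
tool shift mm [-0.   1.  -0.1] yaw z -23.8 x -113.8 tilt [-5.e-04 -3.e-04 -1.e+00] q [-55.  25.  38. 123. -24.  39. -24.] t 14.2167
[0.4634 0.1429 0.112 ] [-2.8 -4.8 -1.9] [-1.1    0.641  0.015] 0.0170476008411684
```

>>> jog_arm([
  [0,[0,-0.002,0],[0,0,0]],
  [0,[0,-0.003,0],[0,0,0]],
  [0,[0,-0.003,0],[0,0,0]],
  [0,[0,-0.003,0],[0,0,0]],
  [0,[0,-0.003,0],[0,0,0]],
  [0,[0,0,0],[0,0,0]],
])

```text
clock: 14.72
tcp_pos: [0.4637, 0.1432, 0.1269]
orientation: [-0.98, 1.512, -1.511]
contact_force: [-3.7, -3.6, -0.1]
grip_width: 0.0168
```

```bash
python3 st.py
```

```text
tool shift mm [ 0.3 15.9 -0.3] yaw z -24.05 x -114.05 tilt [-1.e-04  4.e-04 -1.e+00] q [-56.  23.  39. 123. -23.  41. -26.] t 14.7167
[0.4637 0.1432 0.1269] [-3.7 -3.6 -0.1] [-1.164  1.004 -0.022] 0.016759081491103004
```

>>> jog_arm([
  [0,[0,-0.004,0],[0,0,0]],
  [0,[0,-0.005,0],[0,0,0]],
  [0,[0,-0.006,0],[0,0,0]],
  [0,[0,-0.008,0],[0,0,0]],
  [0,[0,-0.01,0],[0,0,0]],
  [0,[0,-0.01,0],[0,0,0]],
  [0,[0,-0.008,0],[0,0,0]],
  [0,[0,0,0],[0,0,0]],
])

```text
clock: 15.38
tcp_pos: [0.4652, 0.1438, 0.1795]
orientation: [-0.976, 1.51, -1.51]
contact_force: [-0.1, -0.6, -2.3]
grip_width: 0.017
```

```bash
python3 st.py
python3 - <<'E'
from h import *
to(.4557,-.1242,.175)
import pickle
for n in('scene','wrist'):
    f=r.grab_frame(n);save(f'pics/{n}8.png',f['image'][130:340,140:350] if n=='scene' else f['image'],3 if n=='scene' else 1.5);pickle.dump(f,open(n+'8.pkl','wb'))
E
```

```text
tool shift mm [ 1.8 68.5 -1.5] yaw z -24.05 x -114.05 tilt [ 0.0035  0.0025 -1.    ] q [-60.  18.  43. 121. -17.  47. -31.] t 15.3833
[0.4652 0.1438 0.1795] [-0.1 -0.6 -2.3] [ 0.012 -0.038 -0.016] 0.016978060355970468
tool shift mm [248.7   3.8 100.5] yaw z -24.05 x -114.05 tilt [ 0.0035  0.0025 -1.    ] q [-60.  18.  43. 121. -17.  47. -31.] t 15.3833
```

View pics/scene8.png

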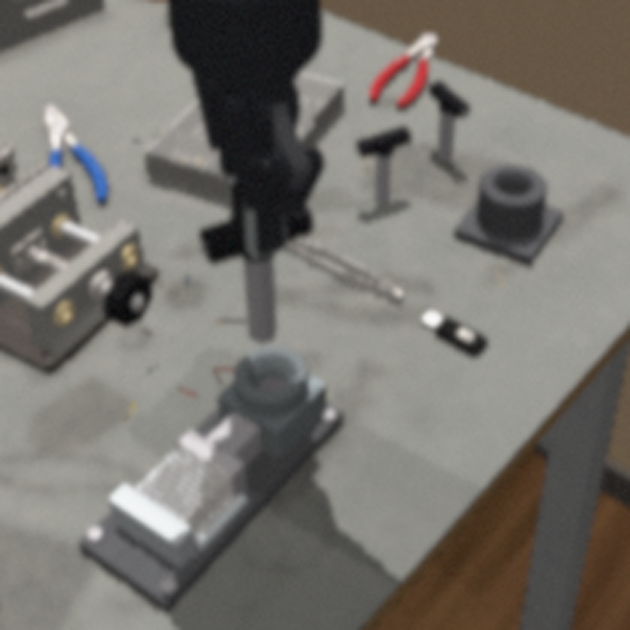

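View pics/wrist8.png

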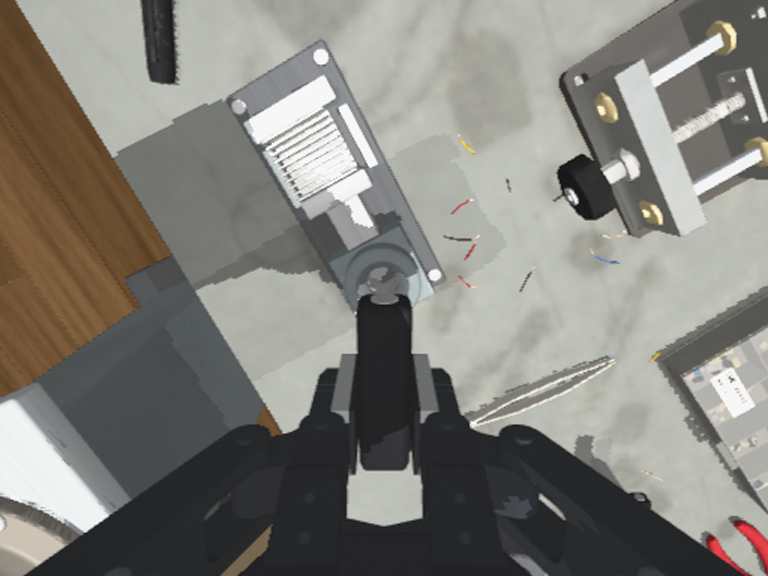

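>>> jog_arm([
  [0,[0.0249,0,0.01],[0,0,0]],
  [0,[0.0249,0,0.01],[0,0,0]],
  [0,[0.0249,0,0.01],[0,0,0]],
  [0,[0.0249,0,0.01],[0,0,0]],
  [0,[0.0249,0,0.01],[0,0,0]],
  [0,[0.0249,0,0.01],[0,0,0]],
  [0,[0.0249,0,0.01],[0,0,0]],
  [0,[0.0249,0,0.01],[0,0,0]],
  [0,[0.0249,0,0.01],[0,0,0]],
  [0,[0.0249,0,0.01],[0,0,0]],
])

```text
clock: 16.32
tcp_pos: [0.453, -0.1261, 0.1769]
orientation: [-0.981, 1.512, -1.511]
contact_force: [0.8, -0.1, -1.7]
grip_width: 0.017
```

>>> jog_arm([
  [0,[0,0,0],[0,0,0]],
  [0,[0,0,0],[0,0,0]],
])

```text
clock: 16.48
tcp_pos: [0.453, -0.1265, 0.177]
orientation: [-0.979, 1.514, -1.514]
contact_force: [-0.7, 0.4, -1.7]
grip_width: 0.0167
```

Run:
```python
from h import *
to(.4557,-.1242,.175);o=r.get_obs();print(o['tcp_pos'],o['contact_force'])
import pickle
f=r.grab_frame('scene');save(f'pics/scene9.png',f['image'][110:230,230:350],5);pickle.dump(f,open('scene9.pkl','wb'))
C=cloud(f).reshape(-1,3)
for lo,hi in((.085,.10),(.10,.115),(.115,.13),(.13,.145)):
  m=(C[:,2]>lo)&(C[:,2]<hi)&(C[:,0]<.5)&(C[:,0]>.41)&(C[:,1]>-.17)&(C[:,1]<-.08)
  q=C[m];print(lo,len(q),np.median(q,0))
```

```text
tool shift mm [-3.3  2.   1.5] yaw z -24.28 x -114.28 tilt [-7.e-04 -4.e-04 -1.e+00] q [-31.  18.  47. 123. -18.  46.   3.] t 16.4833
[ 0.4529594  -0.12653497  0.1769826 ] [-0.68260094  0.40553974 -1.66847901]
0.085 43 [ 0.44731636 -0.11913838  0.09179102]
0.1 45 [ 0.44762507 -0.11868244  0.10840238]
0.115 45 [ 0.44763054 -0.11934778  0.12295688]
0.13 46 [ 0.44770776 -0.11925031  0.13744623]
```

View pics/scene9.png

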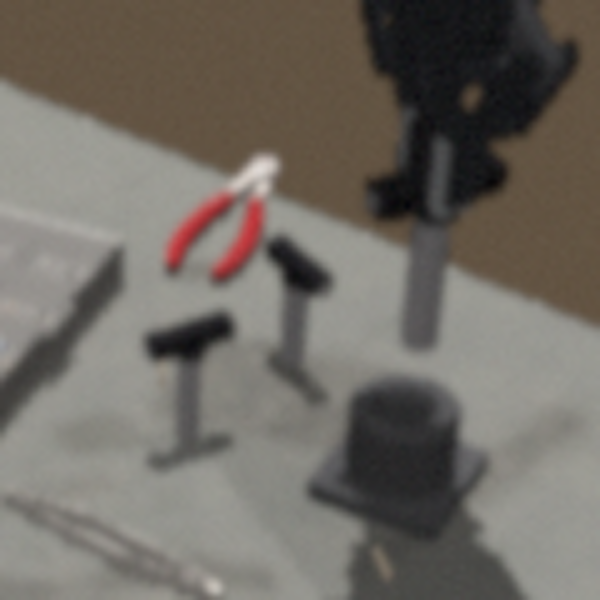

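Key is vertical. Correcting the lateral offset and lowering into the bore.

>>> jog_arm([
  [0,[-0.0033,0,0.0015],[0,0,0]],
  [0,[0,0.01,0],[0,0,0]],
  [0,[0,0.01,0],[0,0,0]],
  [0,[0,0.008,0],[0,0,0]],
  [0,[0,0.004,0],[0,0,0]],
  [0,[0,0.004,0],[0,0,0]],
  [0,[0,0,0],[0,0,0]],
])

```text
clock: 17.12
tcp_pos: [0.4557, -0.1225, 0.1403]
orientation: [-0.982, 1.513, -1.511]
contact_force: [-0.1, 0.5, -2.1]
grip_width: 0.0169
```

Run:
```python
from h import *
to(.4557,-.1242,.1055);o=r.get_obs();print(o['tcp_pos'],o['contact_force'],o['moment'])
```

```text
tool shift mm [ 1.5 34.8  0.7] yaw z -24.06 x -114.06 tilt [-1.8e-03 -2.0e-04 -1.0e+00] q [-28.  22.  44. 124. -22.  42.   6.] t 17.1167
[ 0.45567601 -0.12254704  0.14033398] [-0.1155145   0.48215424 -2.14882978] [-0.06336752  0.00352993  0.02153841]
```

>>> jog_arm([
  [0,[0.0014,0.003,0.0007],[0,0,0]],
  [0,[0,0.005,0],[0,0,0]],
  [0,[0,0.005,0],[0,0,0]],
  [0,[0,0.005,0],[0,0,0]],
  [0,[0,0.005,0],[0,0,0]],
  [0,[0,0.005,0],[0,0,0]],
  [0,[0,0.003,0],[0,0,0]],
  [0,[0,0,0],[0,0,0]],
])

```text
clock: 17.78
tcp_pos: [0.456, -0.1241, 0.1096]
orientation: [-0.981, 1.512, -1.511]
contact_force: [-0.3, -0.4, -2.4]
grip_width: 0.0171
```

Run:
```python
from h import *
to(.4557,-.1242,.1055);o=r.get_obs();print(o['tcp_pos'],o['contact_force'],o['moment'])
```

```text
tool shift mm [ 0.2  4.1 -0.2] yaw z -24.06 x -114.06 tilt [-0.0011  0.     -1.    ] q [-25.  25.  41. 125. -26.  39.  10.] t 17.7833
[ 0.45596419 -0.12412347  0.10960715] [-0.32460712 -0.35203545 -2.40540973] [-0.01813733  0.03070443 -0.01091253]
```

Freely inside the bore, 4 mm to go.

>>> jog_arm([
  [0,[0,0.0015,0],[0,0,0]],
  [0,[0,0.0015,0],[0,0,0]],
  [0,[0,0.001,0],[0,0,0]],
  [0,[0,0,0],[0,0,0]],
  [0,[0,0,0],[0,0,0]],
])

```text
clock: 18.2
tcp_pos: [0.4564, -0.1242, 0.1063]
orientation: [-0.98, 1.511, -1.511]
contact_force: [-0.1, -0.8, -2.4]
grip_width: 0.0169
```

>>> jog_arm([
  [0.25,[0,0,0],[0,0,0]],
  [0.35,[0,0,0],[0,0,0]],
  [0.45,[0,0,0],[0,0,0]],
  [0.55,[0,0,0],[0,0,0]],
  [0.55,[0,0,0],[0,0,0]],
  [0.55,[0,0,0],[0,0,0]],
])

```text
clock: 18.7
tcp_pos: [0.4564, -0.1242, 0.1064]
orientation: [-0.98, 1.511, -1.511]
contact_force: [0.2, -0.2, 0.1]
grip_width: 0.0469
```

Run:
```python
from h import *
to(.4557,-.1242,.25);o=r.get_obs();print(o['tcp_pos'],o['contact_force'],o['grip_width'])
f=r.grab_frame('wrist');save('pics/w10.png',f['image'])
```

```text
tool shift mm [   0.3 -143.6   -0.7] yaw z -24.06 x -114.06 tilt [ 2.e-04  0.e+00 -1.e+00] q [-25.  25.  40. 125. -26.  38.  10.] t 18.7
[ 0.45644419 -0.12420306  0.10636925] [ 0.19657866 -0.19116872  0.05449159] 0.04694337849189166
```

View pics/w10.png

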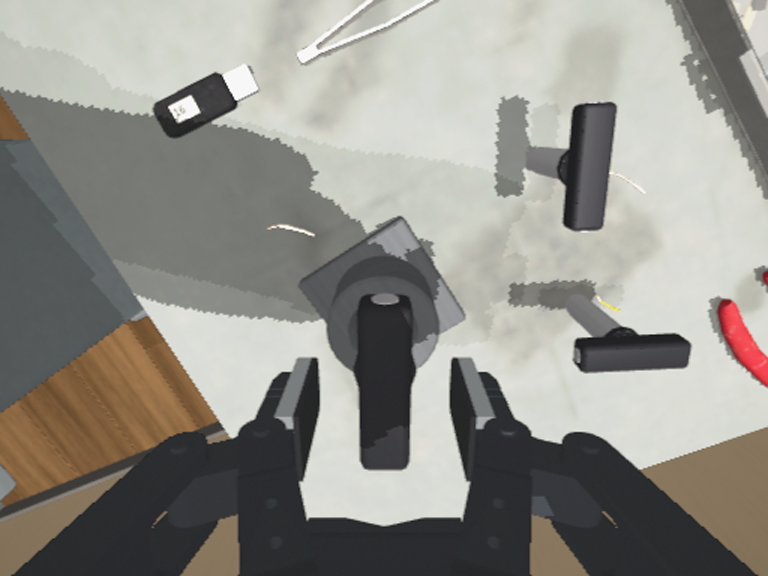

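Released cleanly; the bar stands free between the pads. Retreating straight up, then back toward the base so the cameras can see.

>>> jog_arm([
  [0.55,[0,-0.01,0],[0,0,0]],
  [0.55,[0,-0.02,0],[0,0,0]],
  [0.55,[0,-0.025,0],[0,0,0]],
  [0.55,[0,-0.03,0],[0,0,0]],
  [0.55,[0,-0.03,0],[0,0,0]],
  [0.55,[0,-0.025,0],[0,0,0]],
  [0.55,[0,0,0],[0,0,0]],
])

```text
clock: 19.33
tcp_pos: [0.4588, -0.1254, 0.2511]
orientation: [-0.972, 1.507, -1.514]
contact_force: [1.7, -0.2, -0.3]
grip_width: 0.0473
```

Run:
```python
from h import *
to(.4557,-.1242,.25);o=r.get_obs();print(o['tcp_pos'],o['contact_force'],o['grip_width'],o['clock'])
for n in('wrist','scene','top'):
    f=r.grab_frame(n);save(f'pics/{n}11.png',f['image'])
    C=cloud(f).reshape(-1,3)
    m=(C[:,2]>.09)&(C[:,2]<.112)&(C[:,0]<.52)&(C[:,0]>.40)&(C[:,1]>-.18)&(C[:,1]<-.07)
    q=C[m];print(n,len(q))
    if len(q)>20: print(np.percentile(q[:,2],[10,50,90]).round(4),cv2.minAreaRect((q[:,:2]*1000).astype(np.float32)))
    a=np.array([-np.sin(np.radians(4.1)),np.cos(np.radians(4.1))]);b=np.array([a[1],-a[0]])
    d=C[:,:2]-[.4633,.143];y=d@a-.055;x=d@b
    h=(abs(x)<.015)&(y>-.03)&(y<.075)&(C[:,2]>.0325)&(C[:,2]<.045)
    if h.sum()>10: print(' fixt',h.sum(),'jaw/sink start',np.percentile(y[h],2)*1000, 'z max',np.percentile(C[h,2],99))
```

```text
tool shift mm [ 0.2  1.1 -3.3] yaw z -24.12 x -114.11 tilt [ 8.e-03  8.e-04 -1.e+00] q [-37.  10.  52. 118. -10.  55.  -5.] t 19.3333
[ 0.45879321 -0.12538706  0.25107598] [ 1.67417327 -0.1621672  -0.28226985] 0.047285342792462555 19.3333
wrist 1172
[0.0995 0.1008 0.1018] ((457.0371398925781, -122.14691162109375), (63.98023986816406, 17.430980682373047), 65.15187072753906)
scene 206
[0.0917 0.0978 0.0994] ((454.193359375, -121.97024536132812), (64.51519012451172, 20.4675350189209), 65.01321411132812)
 fixt 196 jaw/sink start -0.8081490575064298 z max 0.03572569159976497
top 100
[0.0987 0.1018 0.1033] ((464.2530517578125, -107.29434967041016), (29.679590225219727, 17.781057357788086), 66.67943572998047)
 fixt 250 jaw/sink start -25.4774998346918 z max 0.03927965518190821
```

View pics/scene11.png

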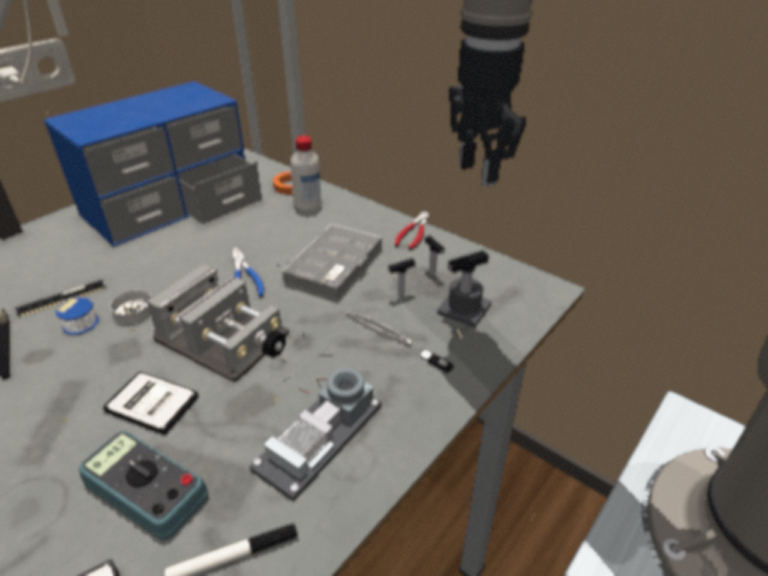

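View pics/top11.png

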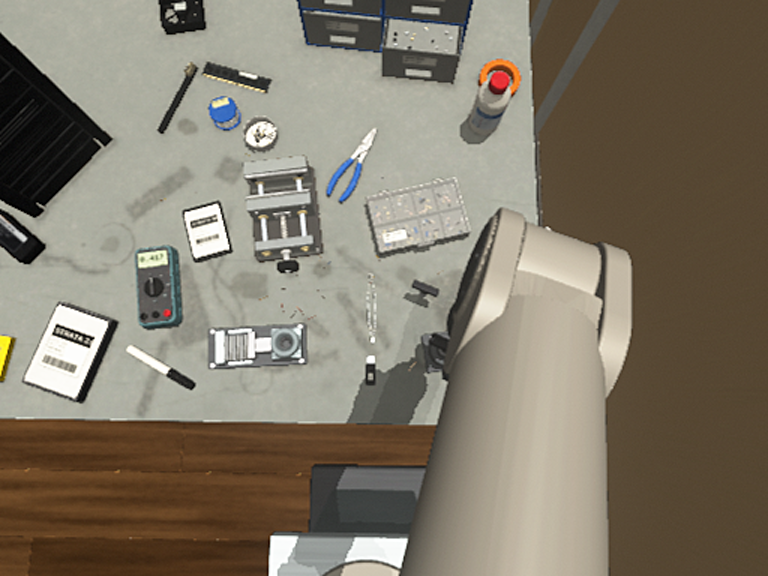

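```bash
python3 -c "
from bench import r
print(r.hand_in(), r.get_obs()['clock'])"
```

```text
the job is handed in; nothing more can be done
the job is handed in; nothing more can be done
```

I took the largest key from its stand and lowered it into the hex socket. It dropped in at the first angle tried, with the tip at about 18 mm in the fixture frame. I turned it about 186° clockwise in a single grip until the torque rose to 0.55 N·m, above the 0.2 N·m that marks the stop. Then I eased back 11°, drew the key out freely, and stood it in its stand again. The job was handed in at about 19.5 s.

**Last checks:**
- **Heat sink:** taken at the stop, with the key still seated, the wrist depth image shows it lying flat from about 10 to 50 mm along the fixture's y. That puts it against the fence, with the jaw on it. The later camera pictures look the same.
- **Key:** the bar's top is at 100.8 mm, against 100.9 mm before the job, so it is all the way down. Its bar centre is about 2.5 mm from the bore axis, a slight lean within the play.
- **Bystanders:** the memory stick, tweezers and cutters look unmoved in the pictures. I did not measure them.
- **Disagreements:** the scene camera reads about 2–3 mm off the top and wrist cameras, so I went with the latter two. In the last top view the arm partly hid the key, so I did not use its reading of the bar there.
- **Side load:** the key carried a few newtons of side force while seated, and it was gone once the key was out.

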